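Load the seal blank in the indexing table and hold the index plunger out

TASK

Take the arbor with the round brass seal blank out of the wooden rack and lower it, without letting it drop, into the tapered bore in the middle of the indexing table until its flange sits flat on the table face, then let go of it. Then take the red knob of the index plunger, pull it straight up as far as it goes and keep holding it there, so that I can turn the table to the next division: finish while still holding it fully out. Do not turn the table yourself, and leave the two other arbors and the tools on the bench where they are.

Things in the scene. Friction and masses are not known exactly. Their poses are not given: they have to be found in the camera images.
- brass_seal_head (a point): Centre of the yellow brass seal blank (32 mm diameter, 22 mm high) on a loose steel taper arbor, 0.2-0.4 kg; z up. Below this point: neck 24 mm wide from 11 mm down; flange 40 mm wide from 23 to 28 mm; shank tapering from 24 mm to 15 mm wide at its foot, 63 mm down. Starts upright in any of the rack's holes, flange on the rack. Seated in the bore, this point is on its axis, 28 mm above its mouth.
- steel_seal_head (a point): Centre of the bright steel blank on another loose arbor in the rack, same shape and size as the brass one. A spare: leave it.
- copper_disc_head (a point): Point on the axis of a third loose arbor in the rack, 28 mm above the rack's top face: same shank, flange and neck, but its head is a copper disc of 44 mm diameter, from 11 mm to 1 mm below this point, with a small steel stub on it up to 4 mm above. A spare: leave it.
- rack_mid (a point): Middle of the top face of the hardwood rack, a fixed block 84 x 270 x 45 mm. Its y axis runs along the row of three holes (27 mm diameter, 85 mm apart, the middle one at this point), x across the row, z up. The rack may stand on either side of the indexing table.
- bore (a point): Centre of the mouth of the tapered bore in the table's face (bright steel disc, 116 mm wide, 83 mm above the bench; under it a dark flange 164 mm wide with 24 holes; fixed cast base). z up; the plunger's axis is 72 mm along -x. The bore is 26 mm wide at the mouth and narrows, about 1 mm clear all round of the seated shank; the arbor's flange then rests on the face.
- plunger_knob (a point): Point on the axis of the index plunger's red knob, rising with it; 130 mm above the bench when in. Knob 26 mm wide from 9 mm below to 9 mm above this point, top 12 mm above. Under it a fixed barrel 18 mm wide (its top 18 mm below this point when in), then a lock nut 27 mm wide on a bracket, top 45 mm below. z up, x towards the table's axis (72 mm away), y tangential.
- index_plunger (a joint): How far the plunger is drawn straight up, m: 0 = fully in, the pin 8 mm deep in a hole of the table's flange, which locks the table; 0.014 = fully out against its stop, the pin clear of the hole. A spring pulls it back in: about 7 N to lift (plunger's weight included) at 0, about 13 N when fully out.
- index_plate (a joint): Angle of the indexing table about its upright axis, rad, 0 at the start. The pin locks it (under 0.01 of play); with the pin out it turns against a drag of about 0.6 N m.
- graver_a: A graver: wooden mushroom handle 30 mm wide and thin steel blade, 118 mm long, lying on the bench; origin under its middle. A bystander.
- graver_b: A second graver like it, lighter wood. A bystander.
- hammer: A chasing hammer 230 mm long lying on the bench; origin under its middle, handle to its -x. A bystander.
- loupe: A black eye loupe, 41 mm wide and 34 mm high, standing on its narrow end; origin under its centre. A bystander.
- oil_bottle: An amber bottle with a black cap, 38 mm wide and 85 mm high; origin under its centre. A bystander.
Mind the look-alikes: they are no part of the job. Leave any blue look-alike of the part that bears brass_seal_head alone.

How it is judged:
On the way, in this order (a step that is already met when the one before it is completed fails the run):
1. the brass arbor sits fully home in the table's bore, upright and let go, the plunger still in (horizontal distance between brass_seal_head and bore below 0.003 m and z of brass_seal_head in the frame of bore between 0.026 and 0.0305 m and angle between brass_seal_head's own z axis and vertical below 0.05 rad and contact force between the fingers and brass_seal below 0.1 N and linear speed of brass_seal below 0.02 m/s and value of joint index_plunger below 0.002 m), for 0.3 s.
2. the plunger is held fully out by the fingers, the arbor still home (horizontal distance between brass_seal_head and bore below 0.003 m and z of brass_seal_head in the frame of bore between 0.026 and 0.0305 m and angle between brass_seal_head's own z axis and vertical below 0.05 rad and contact force between the fingers and brass_seal below 0.1 N and value of joint index_plunger above 0.0115 m and contact force between the fingers and index_plunger above 2 N and velocity of joint index_plunger between -0.01 and 0.01 m/s), for 0.3 s.
At the end, for the whole second after the job is handed in: Brass arbor home in the bore (axis within 3 mm, flange within 2.5 mm, upright within 0.05 rad), let go; plunger more than 11.5 mm out of 14 mm, held still by the fingers; table turned under 0.06 rad; other arbors within 15 mm, tools within 30 mm of where they were (all of step 2 and linear speed of brass_seal below 0.02 m/s and value of joint index_plate between -0.06 and 0.06 rad and distance of each of steel_seal_head, copper_disc_head from where it was at the start of the episode below 0.015 m and distance of each of graver_a, graver_b, hammer, loupe, oil_bottle from where it was at the start of the episode below 0.03 m); the arm keeps its last pose, push and grip.
It fails at once if the brass arbor is dropped: it falls freely faster than 0.35 m/s (contact force between brass_seal and anything else below 0.05 N and linear speed of brass_seal above 0.35 m/s).
It fails at once if the table is turned by more than 0.06 rad (value of joint index_plate above 0.06 rad or value of joint index_plate below -0.06 rad).
It fails at once if another arbor is moved more than 15 mm (distance of any of steel_seal_head, copper_disc_head from where it was at the start of the episode above 0.015 m).
It fails at once if a tool, the loupe or the bottle is moved more than 30 mm (distance of any of graver_a, graver_b, hammer, loupe, oil_bottle from where it was at the start of the episode above 0.03 m).
It also fails if it takes over 53 s, if anything falls off the work surface, if the arm or the gripper's body presses on something with over 40 N, if the wrist force passes 120 N, or if a joint passes its speed limit or range.

ROBOT

A 7-joint arm with a two-finger parallel gripper is mounted at the origin on the work surface. World frame = base frame: x ahead of the robot, y to its left, z up, the work surface at z = 0. Lengths are in m, angles in rad, forces in N, time in s.
With the tool pointing down it reaches from about 0.4 to 0.85 m from the base axis. Payload 10.4 kg.
Tool frame: the origin (TCP) lies at the very end of the fingers, on their centre line; the grasp point (between the pads) lies 19 mm behind it; z points along the fingers, y is the direction in which the jaws open and shut (so a half turn about z gives the same grasp; the last joint's range is limited). The gripper opens to 87 mm and grips with 3 to 60 N. Pads are 19 mm wide; open, the fingers measure 117 mm over their backs; the gripper's body (75 mm by 190 mm) begins 51 mm behind the grasp point.
Start: joints at [1.088, 0.332, -0.065, 1.46, 0.022, 1.35, -0.088], TCP at [0.277, -0.56, 0.223] pointing down, gripper open.
Joint ranges: [-2.6, 2.6], [-0.5, 2.12], [-1.47, 1.34], [0.16, 2.42], [-1.27, 4.41], [0.06, 2.06], [-2.6, 2.6]. Speed limits (rad/s): [2.22, 2.22, 2.79, 2.79, 3.14, 3.14, 3.14].

INTERFACE

Orientations are given as a unit quaternion [w, x, y, z].
In Python, from cell import status, cams, r gives the robot as it stands. The module is installed in compiled form; this text tells all that it offers.
- The arm moves only by the tool drive_tool, never from a script. Its argument "series" is a list of rows, each a list of 3 entries, a list of its own where there are three numbers: the turn, a rotation vector about the tool's x, y, z as a fraction of full scale, then the shift along the tool's x, y, z as a fraction of full scale, then the opening, from -1 (shut) to 1 (fully open). In form: [[[rx, ry, rz], [tx, ty, tz], fingers], ...]. A call has 1 to 20 rows; each row is the pose to reach, as a shift and turn from the pose commanded when the call began, along the tool's axes at that moment; what a row does not reach only later rows make up. Full scale, the value 1, is 400 mm for a shift and 45 degrees for a turn. A row lasts 1/8 s, in which the tool goes at most 62.5 mm and 10.7 degrees, less where a joint would pass 70% of its speed; a pose out of reach is approached as far as the arm can. A call with a number of a shift or a turn outside -1 to 1 is refused whole. A call with a gripper value outside its range is refused whole. The fingers move at their own pace and stop on an object; "squeeze" is the grip in N (left out, the last holds). Time passes only in rows, so rows that repeat a pose let the fingers close. It gives the time, the measured TCP pose, the force and the opening at its end, in the units of the state.
- status.state(): the state, without advancing time (a new reading comes with each control period).
- cams.camera(name): name is "scene" or "side" or "wrist"; returns a dict with "color" (384x512x3 uint8, blue, green, red), "vfov" (degrees; the focal length in pixels is half the picture's height over the tangent of half this angle, whatever the lens; pixels are square), "cx", "cy" (the principal point, pixels), "k1" (the pictures are not rectified: a ray, as slopes to the right and down, at radius r is drawn at 1 + k1 r^2 times it, then the intrinsics apply), "R" (3x3) and "t" (3): a world point X has camera coordinates R X + t; the wrist camera has in their place "hand_eye" (4x4, takes a point from camera to tool coordinates, whose origin is the TCP and whose axes are the flange's). Camera axes: x right, y down, z forward; pixel columns grow to the right and rows downward; lengths in m; the calibration is good to about 2 mm. A picture is of the moment at which its call begins: read the wrist's pose just before it. There is no depth.
- r.finish_job(): hands the job in, once; it reports no verdict.
The state is a dict: "t": time; "joints": joint angles; "dq": joint speeds; "tau": joint torques, N m; "tcp_pos": TCP position; "tool_rot": TCP orientation; "wrist_force": force on the tool from outside, world axes, zero at the start; "ft_torque": the same for the moment, N m; "width": finger opening in m.
Only numpy, scipy, OpenCV 4.12 (cv2) and the standard library are available. Lean on these libraries where they do the work, as an engineer would, in place of code of your own. Each camera call takes 0.05 s, during which the arm holds its last target. There are 200 camera calls.

## Working session

There is one attempt and no reset: what is moved stays moved. The work goes in short steps, Python scripts to look and compute and a tool call to move; the robot and the scene stay as the last step left them, time stands still between calls to the robot, and variables do not carry over. Pictures are saved under pics/ and viewed, on a budget of 10 in all, crops included, one or two more only if the job needs it, and the job is handed in when it is done.

Besides the shell and the picture viewer there is one more tool, called after "Call:" in YAML: its name, and indented under it one key for each argument. drive_tool: Moves the arm, as the interface text tells. Its arguments: {"type":"object","properties":{"series":{"type":"array"},"squeeze":{"type":"number"}},"required":["series"]}

```bash
mkdir -p pics; cat > h.py <<'E'
import numpy as np, cv2
from cell import status, cams, r
from scipy.spatial.transform import Rotation as Ro
def rot(q): return Ro.from_quat([q[1],q[2],q[3],q[0]]).as_matrix()
def snap(name,fn=None):
    s=status.state(); c=cams.camera(name)
    if name=="wrist":
        H=np.array(c["hand_eye"]); Rt=rot(s["tool_rot"])
        c["Rc"]=Rt@H[:3,:3]; c["o"]=Rt@H[:3,3]+np.array(s["tcp_pos"])
    else:
        R=np.array(c["R"]); c["Rc"]=R.T; c["o"]=-R.T@np.array(c["t"])
    c["f"]=192/np.tan(np.radians(c["vfov"])/2)
    if fn: cv2.imwrite("pics/"+fn,c["color"])
    c["s"]=s
    return c
def ray(c,u,v):
    f=c["f"];K=np.array([[f,0,c["cx"]],[0,f,c["cy"]],[0,0,1.]])
    p=cv2.undistortPoints(np.array([[[u,v]]],float),K,np.array([c["k1"],0,0,0.]))[0,0]
    # exact inverse by iteration
    d=np.array([(u-c["cx"])/f,(v-c["cy"])/f]);p=d.copy()
    for _ in range(30): p=d/(1+c["k1"]*(p@p))
    return c["Rc"]@np.array([p[0],p[1],1])
def plane(c,u,v,z):
    d=ray(c,u,v); return c["o"]+d*(z-c["o"][2])/d[2]
def proj(c,X):
    p=c["Rc"].T@(np.array(X)-c["o"]);p=p[:2]/p[2];p=p*(1+c["k1"]*(p@p));return p*c["f"]+[c["cx"],c["cy"]]
E
python3 - <<'E'
from h import *
a=snap("scene","a.png");b=snap("side","b.png")
cv2.imwrite("pics/ab.png",np.vstack([a["color"],b["color"]])[:, :])
for c in(a,b): print(c["o"],c["f"],c["cx"],c["cy"],c["k1"])
s=status.state();print(s)
E
```

```text
[1.0160709  0.02792104 0.77368985] 370.2932700412431 259.6557202784295 188.0875767474483 -0.04876924250555068
[ 0.49978108 -0.58362077  0.81561962] 352.4585535277379 250.04151039882603 195.24502458204125 0.004173723193799878
{'t': 0.1, 'joints': array([ 1.08838024,  0.3327811 , -0.06468306,  1.46083757,  0.02157887,
        1.34992105, -0.08850145]), 'dq': array([-0.00086077, -0.00189826, -0.00066219, -0.00341529, -0.00059258,
       -0.00137345, -0.000138  ]), 'tau': array([ 1.74323264e-03, -6.24547720e+01,  2.48847285e-02, -3.90723896e+01,
       -6.13935292e-02,  3.65333282e-02,  1.70613202e-04]), 'tcp_pos': array([ 0.27720539, -0.55977745,  0.22186012]), 'tool_rot': array([-6.04710156e-04,  9.73687541e-01,  2.27886331e-01, -1.63313117e-04]), 'wrist_force': array([-0.18028252, -0.10458123, -0.6309165 ]), 'ft_torque': array([-0.04772061,  0.05600777, -0.00223687]), 'width': 0.08703550467372141}
```

View pics/a.png

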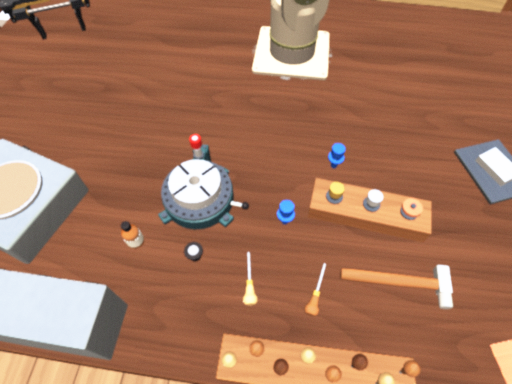

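View pics/b.png

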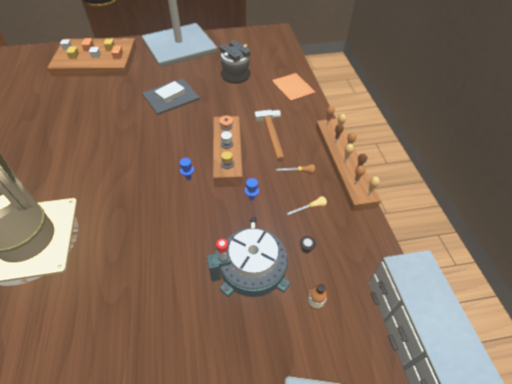

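The scene shows the brass head at about (336,188), steel (374,198), copper (411,208), table bore (195,181) and red knob (196,141). The side view has brass at (227,158), bore (253,250) and knob (222,244). Two blue look-alikes stand apart.

```bash
python3 - <<'E'
from h import *
a=snap("scene");b=snap("side")
def blob(c,u,v,w,lo,hi):
    h=cv2.cvtColor(c["color"],cv2.COLOR_BGR2HSV)[v-w:v+w,u-w:u+w]
    m=cv2.inRange(h,lo,hi)
    n,l,st,ce=cv2.connectedComponentsWithStats(m); i=1+np.argmax(st[1:,4])
    return ce[i]+[u-w,v-w],st[i]
def tri(p,q):
    d1=ray(a,*p);d2=ray(b,*q);A=np.c_[d1,-d2];s=np.linalg.lstsq(A,b["o"]-a["o"],rcond=None)[0]
    x=a["o"]+d1*s[0];y=b["o"]+d2*s[1];return (x+y)/2,np.linalg.norm(x-y)
for n,p,q,lo,hi,z in[("brass",(336,188),(227,158),(22,120,120),(33,255,255),.073),("knob",(196,141),(222,244),(0,170,90),(6,255,255),.13)]:
    P,s1=blob(a,*p,14,lo,hi);Q,s2=blob(b,*q,14,lo,hi)
    print(n,P,s1,Q,s2,tri(P,Q),plane(a,*P,z),plane(b,*Q,z))
for n,p,q,z in[("bore",(195,181),(253,250),.083),("steel",(374,195),(226,137),.084),("cop",(411,206),(227,122),.08),
 ("loupe",(194,250),(308,243),.034),("bot",(127,227),(320,289),.085),("blue1",(338,149),(186,163),.08),("blue2",(287,207),(252,184),.08)]:
    print(n,tri(p,q),plane(a,*p,z)[:2],plane(b,*q,z)[:2])
# rack corners
for u,v in [(316,180),(433,200),(431,233),(310,211)]: print(plane(a,u,v,.045))
R=np.array(rot(status.state()["tool_rot"]));print(R)
E
```

```text
brass [335.55882353 187.82352941] [ 8  8 14 12 34] [226.35185185 154.83333333] [ 9  8 10  7 54] (array([0.55998186, 0.13809856, 0.08520771]), np.float64(0.0020525548655265305)) [0.5529175  0.13936953 0.073     ] [0.56036438 0.15128814 0.073     ]
knob [194.97222222 141.5       ] [  7   6  13  15 108] [220.75       245.42857143] [ 8 10 11  9 28] (array([ 0.50722051, -0.18382405,  0.13101514]), np.float64(0.0022071728050126567)) [ 0.50750409 -0.18470975  0.13      ] [ 0.50645666 -0.18232246  0.13      ]
bore (array([ 0.58002309, -0.17666597,  0.07847291]), np.float64(0.002079085938549852)) [ 0.58193884 -0.1747608 ] [ 0.58024865 -0.17997361]
steel (array([0.56760363, 0.22149882, 0.08055941]), np.float64(0.003791724961452786)) [0.56799241 0.22189238] [0.56834405 0.2155245 ]
cop (array([0.58029859, 0.30385185, 0.07026079]), np.float64(0.006466285185703071)) [0.58327401 0.30253015] [0.58092996 0.28827466]
loupe (array([ 0.72629106, -0.15407918,  0.03201403]), np.float64(0.004864498079250761)) [ 0.72512152 -0.15209779] [ 0.72743622 -0.15692324]
bot (array([ 0.7094242 , -0.29561248,  0.07345999]), np.float64(0.0021356235571878776)) [ 0.71366269 -0.28961691] [ 0.70695359 -0.30078643]
blue1 (array([0.44020064, 0.14254979, 0.07031898]), np.float64(0.0030604182287133634)) [0.44650213 0.14194698] [0.44194785 0.13143163]
blue2 (array([0.61477864, 0.03446983, 0.06762271]), np.float64(0.003713126112527072)) [0.62015106 0.03547777] [0.61401289 0.02252837]
[0.51835133 0.09734646 0.045     ]
[0.53867126 0.36904677 0.045     ]
[0.62497223 0.35465301 0.045     ]
[0.60380509 0.08801746 0.045     ]
[[ 8.96146420e-01  4.43758343e-01 -3.57649929e-04]
 [ 4.43758487e-01 -8.96146145e-01  7.01696353e-04]
 [-9.12299444e-06 -7.87532866e-04 -9.99999690e-01]]
```

Call:
drive_tool:
  series:
    - [[0,0,0.2],[0.1,-0.1,-0.075],1]
    - [[0,0,0.4],[0.25,-0.22,-0.075],1]
    - [[0,0,0.585],[0.4,-0.36,-0.075],1]
    - [[0,0,0.585],[0.55,-0.49,-0.075],1]
    - [[0,0,0.585],[0.705,-0.628,-0.075],1]
    - [[0,0,0.585],[0.705,-0.628,-0.075],1]
    - [[0,0,0.585],[0.705,-0.628,-0.075],1]
    - [[0,0,0.585],[0.705,-0.628,-0.075],1]
    - [[0,0,0.585],[0.705,-0.628,-0.075],1]
    - [[0,0,0.585],[0.705,-0.628,-0.075],1]

```text
t: 1.45
tcp_pos: [0.4181, -0.2111, 0.2524]
tool_rot: [-0.0, 1.0, -0.001, -0.0]
wrist_force: [0.0, -0.1, 0.1]
width: 0.0871
```

Call:
drive_tool:
  series:
    - [[0,0,0],[0.1,-0.15,0],1]
    - [[0,0,0],[0.15,-0.3,0],1]
    - [[0,0,0],[0.2,-0.45,0],1]
    - [[0,0,0],[0.26,-0.6,0],1]
    - [[0,0,0],[0.31,-0.75,0],0.26]
    - [[0,0,0],[0.355,-0.878,0],0.26]
    - [[0,0,0],[0.355,-0.878,0],0.26]
    - [[0,0,0],[0.355,-0.878,0],0.26]
    - [[0,0,0],[0.355,-0.878,0],0.26]
    - [[0,0,0],[0.355,-0.878,0],0.26]

```text
t: 2.7
tcp_pos: [0.5607, 0.1397, 0.2527]
tool_rot: [0.0, 1.0, -0.001, 0.0]
wrist_force: [0.2, 1.1, 1.1]
width: 0.0549
```

```bash
python3 - <<'E'
from h import *
c=snap("wrist","w1.png");print(c["hand_eye"],c["o"],c["s"]["tcp_pos"],c["f"],proj(c,[.56,.14,.084]))
E
```

```text
[[-2.43237194e-04 -9.62491589e-01 -2.71311411e-01  7.49643934e-02]
 [ 9.99999967e-01 -2.57702298e-04  1.76885611e-05 -5.56263454e-05]
 [-8.69426654e-05 -2.71311398e-01  9.62491620e-01 -1.63289630e-01]
 [ 0.00000000e+00  0.00000000e+00  0.00000000e+00  1.00000000e+00]] [0.63555013 0.13976069 0.41607346] [0.56066667 0.13973207 0.25274669] 305.9024497836713 [257.74944312 169.41921346]
```

View pics/w1.png

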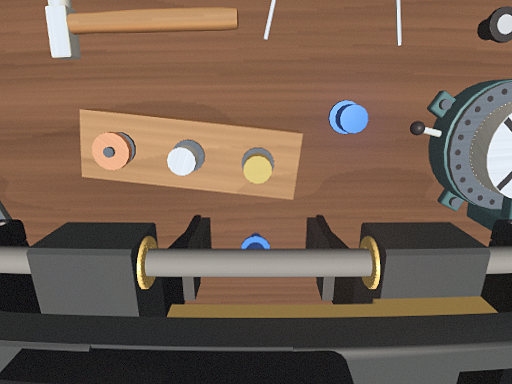

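Wrist view: brass top at about (258,169), steel (182,161), copper (110,151) and blue ones at (348,117) and (256,241). Brass lies close to where predicted; I'll refine it from its edge.

```bash
cat >> h.py <<'E'
def yellow(c,u,v,w=24,lo=(18,90,60),hi=(33,255,255),ztop=.084,R=.016):
    h=cv2.cvtColor(c["color"],cv2.COLOR_BGR2HSV)[v-w:v+w,u-w:u+w]
    m=cv2.inRange(h,lo,hi);n,l,st,ce=cv2.connectedComponentsWithStats(m);i=1+np.argmax(st[1:,4])
    x,y,ww,hh,ar=st[i];print("bbox",x+u-w,y+v-w,ww,hh,ar)
    L=plane(c,x+u-w-.5,v,ztop);Rr=plane(c,x+ww+u-w-.5,v,ztop);B=plane(c,u,y+hh+v-w-.5,ztop)
    print("width",np.linalg.norm(L-Rr),"y",(L+Rr)[1]/2,"x from far edge",B[0]+R)
E
python3 - <<'E'
from h import *
c=snap("wrist");yellow(c,258,169,22)
hs=cv2.cvtColor(c["color"],cv2.COLOR_BGR2HSV);print(hs[150:190:3,258].tolist())
print(plane(c,182,161,.084),plane(c,110,151,.077))
E
```

```text
bbox 243 153 29 31 695
width 0.03224199455886478 y 0.14116315657591927 x from far edge 0.5596964938201849
[[105, 23, 135], [19, 132, 141], [23, 112, 216], [24, 107, 223], [23, 106, 227], [23, 107, 226], [23, 108, 225], [23, 105, 224], [23, 107, 224], [23, 104, 225], [24, 107, 221], [21, 109, 208], [15, 112, 195], [14, 110, 193]]
[0.5697292  0.22420099 0.084     ] [0.58030061 0.30754366 0.077     ]
```

Call:
drive_tool:
  series:
    - [[0,0,0],[-0.003,-0.004,0.1],0.26]
    - [[0,0,0],[-0.003,-0.004,0.2],0.26]
    - [[0,0,0],[-0.003,-0.004,0.3],0.26]
    - [[0,0,0],[-0.003,-0.004,0.4],0.26]
    - [[0,0,0],[-0.003,-0.004,0.45],0.26]
    - [[0,0,0],[-0.003,-0.004,0.48],0.26]
    - [[0,0,0],[-0.003,-0.004,0.49],0.26]
    - [[0,0,0],[-0.003,-0.004,0.49],0.26]
    - [[0,0,0],[-0.003,-0.004,0.49],-0.4]
    - [[0,0,0],[-0.003,-0.004,0.49],-0.4]
    - [[0,0,0],[-0.003,-0.004,0.49],-0.4]
    - [[0,0,0],[-0.003,-0.004,0.49],-0.4]
    - [[0,0,0],[-0.003,-0.004,0.49],-0.4]
    - [[0,0,0],[-0.003,-0.004,0.49],-0.4]
  squeeze: 35

```text
t: 4.55
tcp_pos: [0.5596, 0.142, 0.0569]
tool_rot: [0.001, 1.0, -0.0, 0.0]
wrist_force: [-1.5, -4.9, 4.5]
width: 0.0308
```

Call:
drive_tool:
  series:
    - [[0,0,0],[0,0,-0.01],-0.4]
    - [[0,0,0],[0,0,-0.03],-0.4]
    - [[0,0,0],[0,0,-0.08],-0.4]
    - [[0,0,0],[0,0,-0.15],-0.4]
    - [[0,0,0],[0,0,-0.23],-0.4]
    - [[0,0,0],[0,0,-0.31],-0.4]
    - [[0,0,0],[0,0,-0.39],-0.4]
    - [[0,0,0],[0,0.04,-0.43],-0.4]
    - [[0,0,0],[0,0.12,-0.43],-0.4]
    - [[0,0,0],[-0.02,0.22,-0.43],-0.4]
    - [[0,0,0],[-0.03,0.32,-0.43],-0.4]
    - [[0,0,0],[-0.04,0.42,-0.43],-0.4]
    - [[0,0,0],[-0.05,0.52,-0.43],-0.4]
    - [[0,0,0],[-0.06,0.62,-0.43],-0.4]
    - [[0,0,0],[-0.075,0.71,-0.43],-0.4]
    - [[0,0,0],[-0.075,0.77,-0.43],-0.4]
    - [[0,0,0],[-0.075,0.795,-0.43],-0.4]
    - [[0,0,0],[-0.075,0.795,-0.43],-0.4]
    - [[0,0,0],[-0.075,0.795,-0.43],-0.4]

```text
t: 6.92
tcp_pos: [0.5296, -0.1736, 0.2286]
tool_rot: [-0.0, 1.0, 0.001, 0.0]
wrist_force: [0.7, -0.8, -2.5]
width: 0.031
```

```bash
python3 - <<'E'
from h import *
c=snap("wrist","w2.png");print(c["s"],proj(c,[.58,-.178,.083]))
E
```

```text
{'t': 6.925, 'joints': array([ 0.62996264,  0.21248653, -0.45414436,  1.61524797,  0.09474664,
        1.33586715, -1.40604573]), 'dq': array([-0.00581849, -0.00288456,  0.00034188, -0.00269516,  0.00060796,
       -0.00178879,  0.00071769]), 'tau': array([ 8.33257399e-01, -5.22273195e+01, -2.69597612e+00, -4.01971900e+01,
        4.93350090e-02, -5.98667865e-02,  1.16841460e-02]), 'tcp_pos': array([ 0.52955849, -0.17360716,  0.22859692]), 'tool_rot': array([-2.52041813e-04,  9.99999392e-01,  1.07252505e-03,  4.63891528e-05]), 'wrist_force': array([ 0.7256278 , -0.77635041, -2.48003815]), 'ft_torque': array([0.06669243, 0.03226329, 0.0442492 ]), 'width': 0.031017533026318697} [262.69366563 124.46419759]
```

View pics/w2.png

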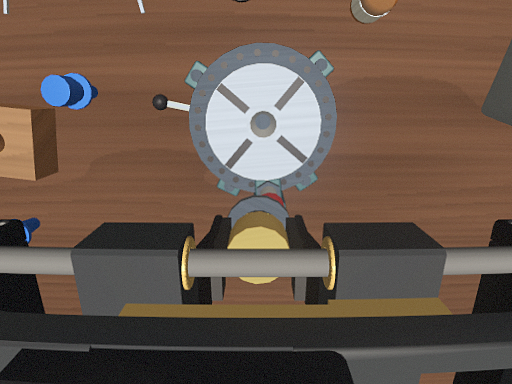

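Held arbor at (258,240), disc centred near (263,121), bore at (263,124), and the knob is mostly hidden behind the arbor near (272,198).

```bash
python3 - <<'E'
from h import *
c=snap("wrist");im=c["color"];h=cv2.cvtColor(im,cv2.COLOR_BGR2HSV)
m=cv2.inRange(h,(0,0,190),(180,60,255));m[:45]=0;m[190:]=0;m[:,:192]=0;m[:,340:]=0
k=max(cv2.findContours(m,0,1)[0],key=cv2.contourArea)
P=np.array([plane(c,u,v,.083)[:2] for u,v in cv2.convexHull(k)[:,0].astype(float)])
(x,y),R=cv2.minEnclosingCircle(P.astype(np.float32))
A=np.c_[2*P,np.ones(len(P))];s=np.linalg.lstsq(A,(P**2).sum(1),rcond=None)[0]
print("disc",s[:2],np.sqrt(s[2]+s[:2]@s[:2]),(x,y),R)
g=cv2.cvtColor(im,cv2.COLOR_BGR2GRAY);print(g[105:145,263].tolist(),g[124,243:284].tolist())
# bore: non-white component at bore
w=(~m)[104:146,243:285].copy();yy,xx=np.mgrid[:42,:42];w[(xx-20)**2+(yy-20)**2>17**2]=0
n,l,st,ce=cv2.connectedComponentsWithStats(w);i=1+np.argmax(st[1:,4]);p=ce[i]+[243,104];print(st[i],p,plane(c,*p,.083))
y2=cv2.inRange(h,(18,90,60),(33,255,255))[205:245,205:310];y2[:, :]=y2
n,l,st,ce=cv2.connectedComponentsWithStats(y2);i=1+np.argmax(st[1:,4]);print(st[i]+[205,205,0,0,0])
E
```

```text
disc [ 0.58058626 -0.17811198] 0.05743694570843641 (0.5805759429931641, -0.17825545370578766) 0.057797323912382126
[220, 216, 216, 219, 224, 210, 126, 105, 113, 116, 125, 123, 120, 125, 122, 123, 124, 123, 123, 123, 122, 125, 125, 122, 143, 158, 156, 153, 153, 155, 153, 147, 180, 215, 221, 221, 217, 218, 218, 218] [222, 223, 224, 220, 216, 220, 213, 168, 125, 132, 131, 134, 130, 126, 119, 121, 121, 122, 125, 125, 123, 124, 125, 124, 123, 120, 124, 133, 134, 130, 131, 128, 115, 195, 232, 224, 221, 222, 220, 222, 222]
[  7   7  26  27 543] [262.77532228 123.86924494] [ 0.58064879 -0.17807958  0.083     ]
[ 228  211   61   34 1578]
```

Call:
drive_tool:
  series:
    - [[0,0,0],[0.06,0.005,0],-0.4]
    - [[0,0,0],[0.11,0.011,0],-0.4]
    - [[0,0,0],[0.1275,0.011,0],-0.4]
    - [[0,0,0],[0.1275,0.011,0.05],-0.4]
    - [[0,0,0],[0.1275,0.011,0.1],-0.4]
    - [[0,0,0],[0.1275,0.011,0.14],-0.4]
    - [[0,0,0],[0.1275,0.011,0.15],-0.4]
    - [[0,0,0],[0.1275,0.011,0.15],-0.4]
    - [[0,0,0],[0.1275,0.011,0.15],-0.4]
    - [[0,0,0],[0.1275,0.011,0.15],-0.4]

```text
t: 8.28
tcp_pos: [0.5807, -0.1794, 0.1692]
tool_rot: [0.0, 1.0, 0.0, 0.0]
wrist_force: [0.1, -0.4, -3.3]
width: 0.0308
```

```bash
python3 - <<'E'
from h import *
a=snap("scene");b=snap("side");print(a["s"]["tcp_pos"],b["s"]["tcp_pos"],a["s"]["wrist_force"])
cv2.imwrite("pics/s3.png",np.hstack([cv2.resize(x["color"][v:v+100,u:u+100],(400,400),interpolation=2) for x,u,v in((a,145,110),(b,200,190))]))
E
```

```text
[ 0.5807215  -0.17944337  0.16919154] [ 0.58064078 -0.17944714  0.16909106] [ 0.12737966 -0.36289499 -3.26495567]
```

View pics/s3.png

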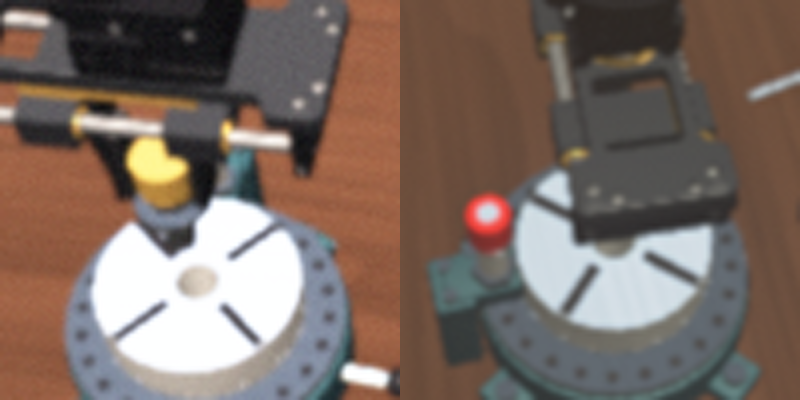

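Arbor hangs upright in the jaws above the bore, and the knob is clear of the gripper. Now I lower it.

Call:
drive_tool:
  series:
    - [[0,0,0],[0,-0.003,0],-0.4]
    - [[0,0,0],[0,-0.003,0.02],-0.4]
    - [[0,0,0],[0,-0.003,0.04],-0.4]
    - [[0,0,0],[0,-0.003,0.06],-0.4]
    - [[0,0,0],[0,-0.003,0.08],-0.4]
    - [[0,0,0],[0,-0.003,0.1],-0.4]
    - [[0,0,0],[0,-0.003,0.12],-0.4]
    - [[0,0,0],[0,-0.003,0.14],-0.4]
    - [[0,0,0],[0,-0.003,0.15],-0.4]
    - [[0,0,0],[0,-0.003,0.16],-0.4]
    - [[0,0,0],[0,-0.003,0.165],-0.4]
    - [[0,0,0],[0,-0.003,0.165],-0.4]
    - [[0,0,0],[0,-0.003,0.165],-0.4]

```text
t: 10.0
tcp_pos: [0.5805, -0.1782, 0.1028]
tool_rot: [0.0, 1.0, 0.0, 0.0]
wrist_force: [0.1, -0.5, -3.1]
width: 0.031
```

Call:
drive_tool:
  series:
    - [[0,0,0],[0,0,0.005],-0.4]
    - [[0,0,0],[0,0,0.01],-0.4]
    - [[0,0,0],[0,0,0.014],-0.4]
    - [[0,0,0],[0,0,0.017],-0.4]
    - [[0,0,0],[0,0,0.019],-0.4]
    - [[0,0,0],[0,0,0.019],-0.4]
    - [[0,0,0],[0,0,0.019],-0.4]

```text
t: 10.88
tcp_pos: [0.5804, -0.1782, 0.095]
tool_rot: [0.0, 1.0, 0.0, 0.0]
wrist_force: [-0.0, 0.5, -2.2]
width: 0.0311
```

Slightly unloading; push down in small steps until the flange carries the load.

Call:
drive_tool:
  series:
    - [[0,0,0],[0,0,0.001],-0.4]
    - [[0,0,0],[0,0,0.002],-0.4]
    - [[0,0,0],[0,0,0.003],-0.4]
    - [[0,0,0],[0,0,0.004],-0.4]
    - [[0,0,0],[0,0,0.004],-0.4]

```text
t: 11.5
tcp_pos: [0.5805, -0.1782, 0.0948]
tool_rot: [0.0, 1.0, 0.0, 0.0]
wrist_force: [-7.1, 1.0, 12.6]
width: 0.031
```

Call:
drive_tool:
  series:
    - [[0,0,0],[0,0,-0.003],-0.4]
    - [[0,0,0],[0,0,-0.003],-0.2]
    - [[0,0,0],[0,0,-0.003],0.0]
    - [[0,0,0],[0,0,-0.003],0.26]
    - [[0,0,0],[0,0,-0.003],0.26]
    - [[0,0,0],[0,0,-0.003],0.26]
    - [[0,0,0],[0,0,-0.04],0.26]
    - [[0,0,0],[0,0,-0.1],0.26]
    - [[0,0,0],[0,0,-0.18],0.26]
    - [[0,0,0],[0,0,-0.26],0.26]
    - [[0,0,0],[-0.03,0,-0.32],0.26]
    - [[0,0,0],[-0.1,0,-0.34],0.26]
    - [[0,0,0],[-0.16,0.01,-0.34],0.26]
    - [[0,0,0],[-0.18,0.015,-0.34],0.26]
    - [[0,0,0],[-0.18,0.015,-0.34],0.26]
    - [[0,0,0],[-0.18,0.015,-0.34],0.26]

```text
t: 13.5
tcp_pos: [0.5091, -0.1839, 0.2294]
tool_rot: [-0.0, 1.0, 0.0, 0.0]
wrist_force: [0.0, 0.4, 0.4]
width: 0.0546
```

```bash
python3 - <<'E'
from h import *
c=snap("wrist","w4.png");print(c["s"]["tcp_pos"],c["s"]["wrist_force"],c["s"]["width"],"knob",proj(c,[.507,-.184,.142]),"head",proj(c,[.5806,-.1781,.122]))
E
```

```text
[ 0.50909051 -0.18386693  0.22944997] [0.03255213 0.39484694 0.37853954] 0.054646094232734456 knob [258.30329137 192.08832801] head [251.4978148  103.23998501]
```

View pics/w4.png

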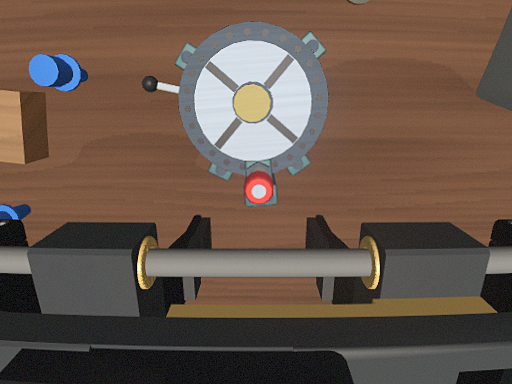

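Brass sits in the bore at (252,103), against a predicted (251.5,103.2). The knob top is at (259,191), against a predicted (258,192).

```bash
python3 - <<'E'
from h import *
c=snap("wrist");h=cv2.cvtColor(c["color"],cv2.COLOR_BGR2HSV)
yellow(c,252,103,30,ztop=.122)
w=20;s=h[190-w:190+w,259-w:259+w];m=cv2.inRange(s,(0,150,90),(8,255,255))|cv2.inRange(s,(172,150,90),(180,255,255))
x,y,ww,hh=cv2.boundingRect(m);u0=x+239-.5;v0=y+170-.5;print(u0,v0,ww,hh)
L=plane(c,u0,190,.139);R=plane(c,u0+ww,190,.139);B=plane(c,259,v0+hh,.139);print(R-L,(L+R)/2,B[0]+.013)
E
```

```text
bbox 234 84 36 38 1062
width 0.03088816249524125 y -0.1780350036889424 x from far edge 0.5810808863285928
243.5 171.5 29 32
[ 2.3978788e-05 -2.5097581e-02  0.0000000e+00] [ 0.50796453 -0.18368148  0.139     ] 0.5086143961594701
```

Call:
drive_tool:
  series:
    - [[0,0,0],[-0.0025,0,0.07],0.26]
    - [[0,0,0],[-0.0025,0,0.15],0.26]
    - [[0,0,0],[-0.0025,0,0.21],0.26]
    - [[0,0,0],[-0.0025,0,0.26],0.26]
    - [[0,0,0],[-0.0025,0,0.285],0.26]
    - [[0,0,0],[-0.0025,0,0.291],0.26]
    - [[0,0,0],[-0.0025,0,0.291],0.26]
    - [[0,0,0],[-0.0025,0,0.291],-0.6]
    - [[0,0,0],[-0.0025,0,0.291],-0.6]
    - [[0,0,0],[-0.0025,0,0.291],-0.6]
    - [[0,0,0],[-0.0025,0,0.291],-0.6]
    - [[0,0,0],[-0.0025,0,0.291],-0.6]
    - [[0,0,0],[-0.0025,0,0.291],-0.6]
  squeeze: 50

```text
t: 15.22
tcp_pos: [0.5075, -0.1842, 0.1131]
tool_rot: [0.0, 1.0, 0.0, 0.0]
wrist_force: [-0.2, -0.2, 2.0]
width: 0.025
```

Call:
drive_tool:
  series:
    - [[0,0,0],[0,0,-0.004],-0.6]
    - [[0,0,0],[0,0,-0.008],-0.6]
    - [[0,0,0],[0,0,-0.012],-0.6]
    - [[0,0,0],[0,0,-0.016],-0.6]
    - [[0,0,0],[0,0,-0.02],-0.6]
    - [[0,0,0],[0,0,-0.024],-0.6]
    - [[0,0,0],[0,0,-0.028],-0.6]
    - [[0,0,0],[0,0,-0.031],-0.6]
    - [[0,0,0],[0,0,-0.033],-0.6]
    - [[0,0,0],[0,0,-0.033],-0.6]
    - [[0,0,0],[0,0,-0.033],-0.6]

```text
t: 16.6
tcp_pos: [0.5073, -0.1842, 0.1261]
tool_rot: [-0.0, 1.0, 0.0, -0.0]
wrist_force: [5.1, -0.7, -11.9]
width: 0.0245
```

Call:
drive_tool:
  series:
    - [[0,0,0],[0,0,-0.001],-0.6]
    - [[0,0,0],[0,0,-0.002],-0.6]
    - [[0,0,0],[0,0,-0.003],-0.6]
    - [[0,0,0],[0,0,-0.004],-0.6]
    - [[0,0,0],[0,0,-0.004],-0.6]
    - [[0,0,0],[0,0,-0.004],-0.6]
    - [[0,0,0],[0,0,-0.004],-0.6]
    - [[0,0,0],[0,0,-0.004],-0.6]

```text
t: 17.6
tcp_pos: [0.5073, -0.1841, 0.1273]
tool_rot: [-0.0, 1.0, 0.0, -0.0]
wrist_force: [6.7, -0.3, -17.0]
width: 0.0247
```

```bash
python3 - <<'E'
from h import *
a=snap("scene");b=snap("side");print(a["s"]["tcp_pos"],b["s"]["tcp_pos"],a["s"]["wrist_force"],a["s"]["width"])
cv2.imwrite("pics/s5.png",np.hstack([cv2.resize(x["color"][v:v+100,u:u+100],(400,400),interpolation=2) for x,u,v in((a,145,110),(b,200,190))]))
E
```

```text
[ 0.50728793 -0.18413942  0.12725756] [ 0.5072642  -0.18415779  0.12724576] [  6.67405834  -0.30995605 -17.03189078] 0.024698733465261358
```

View pics/s5.png

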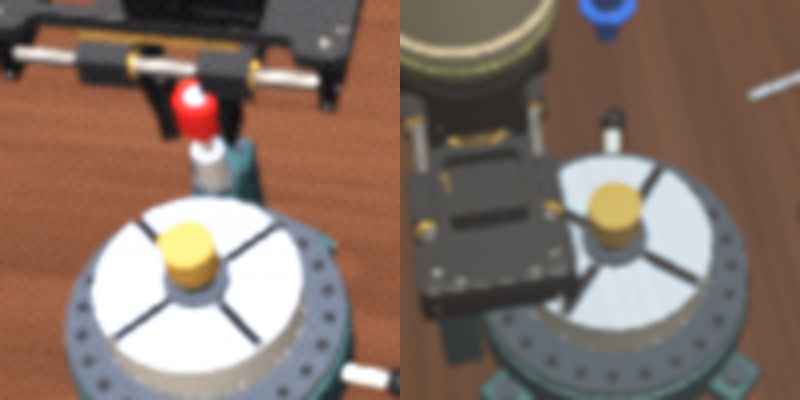

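The brass arbor is seated and the slots have not moved. The knob is raised 14.1 mm, and the 17 N pull is above the spring's 13 N, so the plunger is on its stop.

```bash
python3 -c "
from h import *
r.finish_job();s=status.state();print(s['t'],s['tcp_pos'],s['wrist_force'])"
```

```text
the job is handed in; nothing more can be done
the job is handed in; nothing more can be done
```

The brass arbor is in the table's bore and let go, and the gripper is holding the index plunger fully out. I handed the job in at about 17.7 s of the 53 s allowed. The interface gives no verdict, so these are my own last checks:

- **Arbor:** the flange took about 15 N of load at the expected height. After release, the wrist camera put the head within about 0.5 mm of the bore axis, and both fixed cameras show it upright. I did not measure its tilt.
- **Plunger:** the tool rose 14.1 mm with the knob still gripped. The final pull was about 17 N, against about 13 N for the spring, so it is on its stop. There is also a steady sideways force of about 7 N along x.
- **Table and bystanders:** the table's slots look unmoved in the last pictures. The arm never went near the other arbors or tools after the pick, but I did not re-measure their positions.

Nothing failed. The first two-view height for the brass head was 12 mm too high, so I used the wrist camera for the grasp. The tool was also about 3 mm off in y at one waypoint, corrected before insertion.

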